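Put the spare coat-rack knobs away in their tray

TASK

Two spare coat-rack knobs, the mushroom-shaped wooden ones, have been left standing on the blue shelf. Put them away in the two empty wells of the four-well pine tray, one knob to a well, each standing upright on its foot on the floor of the well, and let go.

Things in the scene. Friction and masses are not known exactly. Their poses are not given: they have to be found in the camera images.
- knob_1: Loose coat-rack knob of pale turned wood, mushroom-like, 54 mm tall, about 40 g: round foot 34 mm across, 13 mm high; waist 22 mm across; drum head with domed top, 36 mm across, its sides vertical from 33 to 45 mm above the underside: grip there, from any side. Origin: centre of the foot's underside, on the shelf; z up along the knob.
- knob_2: A second loose knob, same as knob_1, same origin and axes; either may go in either empty well. Of the same wood, nearby, but not wanted: a flat disc drawer pull (56 mm across, 16 mm high) and a slender tapered peg (30 mm across its base, 67 mm high).
- well_a (a point): Floor centre of an empty round well, 56 mm across, 12 mm deep, floor flat (grey felt), 8 mm above the shelf. It is in a square pine tray, 185 x 185 x 20 mm, fixed on the shelf, turned any way, with 2 x 2 wells 85 mm apart. The two empty wells are diagonal; the other two each hold a knob already, its top 62 mm above the shelf. z up; x, y along the tray's sides.
- well_b (a point): Floor centre of the other empty well of the same tray, same size and axes, 120 mm from well_a across the tray's diagonal.
Things that resemble listed ones, but are neither listed nor needed, are in the scene too. What is shaped like the knob_1 but red or yellow is not meant. Leave any green or yellow look-alike of the knob_2 alone.

How it is judged:
By the outcome, as a careful person would: the job done as asked, in the order asked, and still so for the second after the job is handed in, with the robot touching nothing.
It also fails if it takes over 69 s, if anything falls off the work surface, if the arm or the gripper's body presses on something with over 40 N, if the wrist force passes 120 N, or if a joint passes its speed limit or range.

ROBOT

A 6-joint arm with a two-finger parallel gripper is mounted at the origin on the work surface. World frame = base frame: x ahead of the robot, y to its left, z up, the work surface at z = 0. Lengths are in m, angles in degrees, forces in N, time in s.
With the tool pointing down it reaches from about 0.25 to 0.8 m from the base axis. Payload 8.5 kg.
Tool frame: the origin (TCP) lies on the centre line of the jaws, within the pads' length; the fingertips stand 8 mm ahead of it and the grasp point (between the pads) lies 11 mm behind it; z points along the fingers, x is the direction in which the jaws open and shut, and the axes are right-handed (so a half turn about z gives the same grasp; the last joint's range is limited). The gripper opens to 85 mm and grips with 20 to 120 N. Pads are 22 mm wide; open, the fingers measure 114 mm over their backs; the gripper's body (76 mm by 85 mm) begins 54 mm behind the grasp point. The pads swing forward as they close: fully open they stand 13 mm farther back than shut.
Start: joints at [75.344, 13.648, -0.773, 75.585, 0, 90], TCP at [0.133, 0.508, 0.239] pointing down, gripper open.
Joint ranges: [-152.45, 152.45], [-59.26, 108.67], [-65.41, 83.53], [-104.44, 129.93], [-82.83, 76.93], [-180, 180]. Speed limits (degrees/s): [127.2, 127.2, 159.86, 180, 180, 180].

INTERFACE

Orientations are given as [roll, pitch, yaw] about the fixed x, y, z axes, in that order (R = Rz(yaw) Ry(pitch) Rx(roll)).
In Python, from cell import observe, read_camera, hand_in gives the robot as it stands.
- The arm moves only by the tool arm_command, never from a script. Its arguments are lists of equal length, an entry for each row: "claw": the finger opening in cm, from 0 to 8.54; "translation": the shift along the tool's x, y, z in cm, a list of three; "rotation": the turn, a rotation vector about the tool's x, y, z in rad, a list of three. In form: {"claw": [claw, ...], "translation": [[x, y, z], ...], "rotation": [[wx, wy, wz], ...]}. A call has 1 to 5 rows; each row shifts and turns the commanded pose from where the row before left it, along the tool's axes as they then stand; what a row does not reach is not made up. A row lasts 1/12 s, in which the tool goes at most 41.7 mm and 7.16 degrees, less where a joint would pass 70% of its speed; a pose out of reach is approached as far as the arm can. A call with a gripper value outside its range is refused whole. The fingers move at their own pace and stop on an object; "newtons" is the grip in N (left out, the last holds). Time passes only in rows, so rows that do not move let the fingers close. It gives the time, the measured TCP pose, the force and the opening at its end, in the units of the state.
- observe(): the state, without advancing time (a new reading comes with each control period).
- read_camera(name): name is "side" or "top"; returns a dict with "color" (420x560x3 uint8, red, green, blue), "range_z" (420x560 float32, m along the optical axis (not along the pixel's ray), 0 where there is no reading), "fov_y" (degrees; the focal length in pixels is half the picture's height over the tangent of half this angle, whatever the lens; pixels are square), "cx", "cy" (the principal point, pixels), "k1" (the pictures are not rectified: a ray, as slopes to the right and down, at radius r is drawn at 1 + k1 r^2 times it, then the intrinsics apply), "origin" and "attitude" of the camera in the world. Camera axes: x right, y down, z forward; pixel columns grow to the right and rows downward; lengths in m; the calibration is good to about 2 mm. A picture is of the moment at which its call begins.
- hand_in(): hands the job in, once; it reports no verdict.
The state is a dict: "clock": time; "joints": joint angles; "joint_vel": joint speeds; "effort": joint torques, N m; "position": TCP position; "tcp_rot": TCP orientation; "wrist_force": force on the tool from outside, world axes, zero at the start; "torque": the same for the moment, N m; "finger_gap": finger opening in m.
Only numpy, scipy, OpenCV 4.12 (cv2) and the standard library are available. Lean on these libraries where they do the work, as an engineer would, in place of code of your own. Each camera call takes 0.05 s, during which the arm holds its last target. There are 200 camera calls.

## Working session

There is one attempt and no reset: what is moved stays moved. The work goes in short steps, Python scripts to look and compute and a tool call to move; the robot and the scene stay as the last step left them, time stands still between calls to the robot, and variables do not carry over. Pictures are saved under pics/ and viewed, about 8 in all and at most 12, crops included, and the job is handed in when it is done.

Besides the shell and the picture viewer there is one more tool, called after "Call:" as name(argument=value, ...) on one line, values as JSON. arm_command: Moves the arm, as the interface text tells. Its arguments: {"type":"object","properties":{"claw":{"type":"array"},"translation":{"type":"array"},"rotation":{"type":"array"},"newtons":{"type":"number"}},"required":["claw","translation","rotation"]}

```bash
mkdir -p pics
cat > h.py <<'E'
import numpy as np, cv2
from scipy.spatial.transform import Rotation as R
from cell import observe, read_camera, hand_in
def snap(n,tag):
    c=read_camera(n); cv2.imwrite(f'pics/{tag}.png',c['color'][...,::-1]); np.save(f'pics/{tag}.npy',c,allow_pickle=True); return c
def load(tag): return np.load(f'pics/{tag}.npy',allow_pickle=True).item()
def rays(c,uv):
    f=210/np.tan(np.radians(c['fov_y'])/2); K=np.array([[f,0,c['cx']],[0,f,c['cy']],[0,0,1.]])
    p=cv2.undistortPoints(np.array(uv,float).reshape(-1,1,2),K,np.array([c['k1'],0,0,0,0.]))[:,0]
    return np.c_[p,np.ones(len(p))]
def rot(c):
    a=np.array(c['attitude']); return a if a.shape==(3,3) else R.from_euler('xyz',a,degrees=True).as_matrix()
def onplane(c,uv,z):
    d=rays(c,uv)@rot(c).T; o=np.array(c['origin']); return o+d*((z-o[2])/d[:,2])[:,None]
def cloud(c):
    h,w=c['range_z'].shape; u,v=np.meshgrid(np.arange(w),np.arange(h))
    p=rays(c,np.c_[u.ravel(),v.ravel()])*c['range_z'].reshape(-1,1)
    return (p@rot(c).T+np.array(c['origin'])).reshape(h,w,3)
E
python3 - <<'E'
from h import *
print(observe())
for n in('top','side'):
    c=snap(n,n+'0'); print({k:v for k,v in c.items() if k not in('color','range_z')})
E
```

```text
{'clock': 0.0, 'joints': array([ 7.53437084e+01,  1.36811187e+01, -8.16098777e-01,  7.55840460e+01,
       -2.00200267e-03,  9.00005267e+01]), 'joint_vel': array([-0.02739776, -0.0095269 , -0.02738969,  0.09961109,  0.05293381,
        0.08347351]), 'effort': array([-7.46303758e-04, -5.38781083e+01,  3.46446776e+01,  1.82995596e-02,
       -2.17277255e-05, -2.00886923e-06]), 'position': array([0.1327457 , 0.50753244, 0.23868187]), 'tcp_rot': array([1.79997997e+02, 8.12634954e-02, 7.53431817e+01]), 'wrist_force': array([0.14573924, 0.56170934, 1.21705302]), 'torque': array([-0.01113171, -0.0283892 , -0.02316448]), 'finger_gap': 0.08537282943300337}
{'fov_y': 51.19608811303563, 'cx': 278.18496828066264, 'cy': 204.79768676126676, 'k1': -0.09274721516922485, 'origin': array([0.35208601, 0.00101463, 0.85635721]), 'attitude': array([-168.92150504,   -1.63795365,  -89.82989442])}
{'fov_y': 54.96711670570193, 'cx': 278.7690547997268, 'cy': 207.14074017029185, 'k1': -0.07607515770995839, 'origin': array([ 0.39602421, -0.4476945 ,  0.60560434]), 'attitude': array([-142.13021785,    0.98557868,  -15.71709636])}
```

View pics/top0.png

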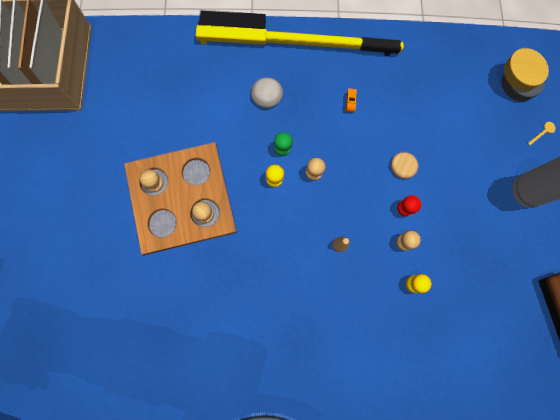

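View pics/side0.png

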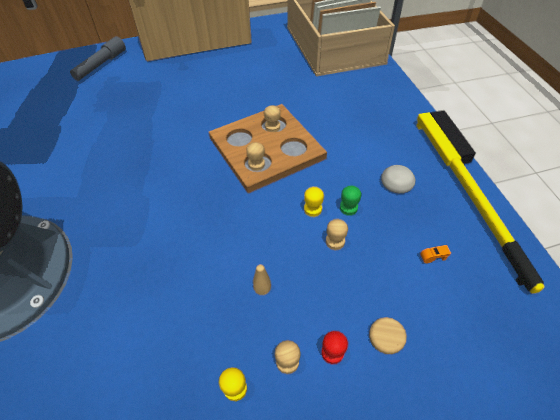

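Top view: pale mushroom knobs stand at (316,168) and (409,240). Not wanted: disc (404,165), tapered peg (341,243), red (409,205), yellow (275,175) and (420,284), green (283,143). The empty wells are at (196,172) and (162,223). The side view shows the same two pale knobs at (337,233) and (287,355). I'll measure these and confirm in one crop.

Run:
```python
from h import *
t,s=load('top0'),load('side0')
for nm,c,seeds in(('top',t,[(316,168),(409,240),(275,175),(283,143),(409,205),(420,284),(341,243)]),('side',s,[(337,233),(287,355)])):
    P=cloud(c)
    for u,v in seeds:
        w=P[v-28:v+29,u-28:u+29].reshape(-1,3); m=(w[:,2]>.030)&(w[:,2]<.075)
        q=w[m]; q=q[np.linalg.norm(q[:,:2]-np.median(q[:,:2],0),axis=1)<.03]
        side=q[(q[:,2]>.034)&(q[:,2]<.045)]
        (cx,cy),r=cv2.minEnclosingCircle(q[:,:2].astype(np.float32))
        # circle fit of vertical side points
        out=''
        if len(side)>8:
            from scipy.optimize import least_squares
            f=least_squares(lambda x:np.hypot(*(side[:,:2]-x).T)-.018,[cx,cy],loss='soft_l1',f_scale=.001); out=f.x.round(4)
        print(nm,(u,v),'enc',np.round([cx,cy,r],4),'zmax',q[:,2].max().round(4),'fit',out,len(side))
# wells: grey mask
for nm,c in(('top',t),('side',s)):
    hsv=cv2.cvtColor(c['color'],cv2.COLOR_RGB2HSV); P=cloud(c)
    g=((hsv[...,1]<70)&(P[...,2]<.016)&(P[...,2]>-.01)).astype(np.uint8)
    n,l,st,ce=cv2.connectedComponentsWithStats(g)
    for i in range(1,n):
        if st[i,4]>150: print(nm,'grey',st[i],ce[i].round(1),onplane(c,[ce[i]],.008).round(4))
    wood=((hsv[...,0]<22)&(hsv[...,1]>90)&(abs(P[...,2]-.02)<.006)&(hsv[...,2]>60)).astype(np.uint8)
    k,_=cv2.findContours(cv2.morphologyEx(wood,cv2.MORPH_OPEN,np.ones((3,3))),cv2.RETR_EXTERNAL,cv2.CHAIN_APPROX_NONE)
    k=max(k,key=cv2.contourArea); xy=onplane(c,k[:,0],.02)[:,:2].astype(np.float32)
    print(nm,'tray',cv2.minAreaRect(xy*1000))
a=cv2.resize(t['color'][120:310,255:455],None,fx=2,fy=2,interpolation=3); b=cv2.resize(s['color'][180:410,200:420],(380,400),interpolation=3)
cv2.imwrite('pics/crop1.png',np.hstack([cv2.copyMakeBorder(a,0,20,0,0,0),b])[...,::-1])
```

```text
top (316, 168) enc [ 0.5882 -0.0955  0.0185] zmax 0.0569 fit [ 0.5888 -0.0952] 32
top (409, 240) enc [ 0.4465 -0.273   0.0181] zmax 0.0564 fit [ 0.4469 -0.2745] 36
top (275, 175) enc [ 0.5733 -0.015   0.018 ] zmax 0.0582 fit [ 0.574  -0.0153] 26
top (283, 143) enc [ 0.6392 -0.0313  0.0184] zmax 0.0581 fit [ 0.6398 -0.0314] 34
top (409, 205) enc [ 0.5154 -0.2777  0.0176] zmax 0.057 fit [ 0.5162 -0.28  ] 36
top (420, 284) enc [ 0.3655 -0.2892  0.0185] zmax 0.0579 fit [ 0.3655 -0.2898] 41
top (341, 243) enc [ 0.441  -0.142   0.0121] zmax 0.0687 fit [ 0.4459 -0.1522] 35
side (337, 233) enc [ 0.5872 -0.0964  0.0181] zmax 0.0567 fit [ 0.5877 -0.0949] 86
side (287, 355) enc [ 0.4465 -0.2741  0.0184] zmax 0.0568 fit [ 0.4467 -0.2736] 70
top grey [183 159  27  26 544] [195.8 171.7] [[0.5843 0.1421 0.008 ]]
top grey [141 169  26  26 193] [157.2 182.9] [[0.5606 0.2184 0.008 ]]
top grey [192 200  27  27 236] [208.9 214.5] [[0.4978 0.113  0.008 ]]
top grey [149 210  27  27 578] [162.1 223. ] [[0.4801 0.2041 0.008 ]]
top grey [539 280  21  56 198] [550. 307.] [[ 0.3139 -0.5691  0.008 ]]
top tray ((529.8839721679688, 171.54112243652344), (185.951904296875, 185.0412139892578), 14.247354507446289)
side grey [227 132  25  14 271] [238.9 138.6] [[0.4801 0.2088 0.008 ]]
side grey [281 141  26  15 297] [293.2 148.1] [[0.5843 0.1465 0.008 ]]
side grey [   0  222   72  119 2369] [ 41.  284.3] [[ 0.0799 -0.0426  0.008 ]]
side tray ((529.8658447265625, 168.0128173828125), (187.21531677246094, 190.677734375), 14.06797981262207)
```

View pics/crop1.png

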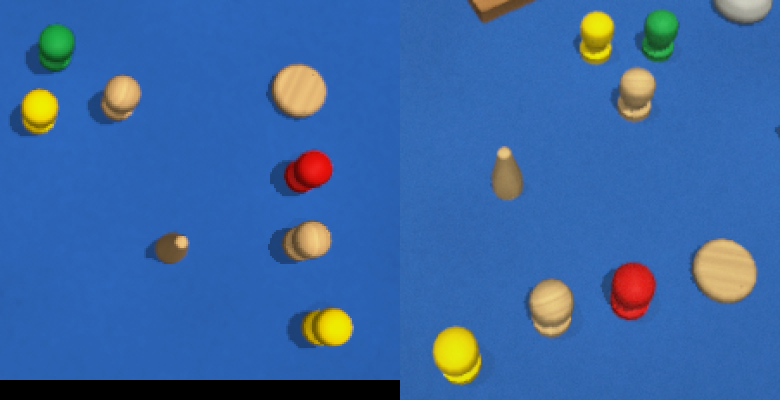

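The crop confirms both targets. The pale mushroom knobs (crop-left (122,97) and (312,240)) have the drum head on a foot, while the peg is tapered, the disc is flat and the other look-alikes are coloured. Targets: K1 (0.588,-0.095), K2 (0.4467,-0.274), wells (0.582,0.141) and (0.479,0.202). I'm moving now.

```bash
cat > plan.py <<'E'
import sys,json
from h import *
# args: claw x y z yaw n  -> rows (roll 180, pitch 0)
def plan(p0,R0,p1,yaw,n):
    R1=R.from_euler('xyz',[180,0,yaw],degrees=True); w=(R0.inv()*R1).as_rotvec(); Rc=R0; out=[]
    for i in range(n):
        out.append(((Rc.inv().apply((np.array(p1)-p0)/n)*100).round(2).tolist(), (w/n).round(3).tolist())); Rc=Rc*R.from_rotvec(w/n)
    return out,np.array(p1,float),R1
if __name__=='__main__':
    o=observe(); p=o['position']; Rc=R.from_euler('xyz',o['tcp_rot'],degrees=True)
    print('t',o['clock'],'pos',p.round(4),'rot',o['tcp_rot'].round(2),'gap',o['finger_gap'],'F',o['wrist_force'].round(1),'j',o['joints'].round(1))
    for leg in sys.argv[1:]:
        x,y,z,yaw,n=map(float,leg.split(',')); rows,p,Rc=plan(p,Rc,[x,y,z],yaw,int(n))
        for i in range(0,len(rows),5): b=rows[i:i+5]; print(json.dumps([r[0] for r in b]),json.dumps([r[1] for r in b]))
        print('--')
E
python3 plan.py 0.588,-0.095,0.15,0,25 0.588,-0.095,0.08,0,5
```

```text
t 0.1 pos [0.1328 0.5076 0.2387] rot [-1.800e+02  8.000e-02  7.534e+01] gap 0.08522712245153982 F [-0.8  0.1  0.2] j [75.3 13.7 -0.8 75.6  0.  90. ]
[[-1.87, 2.37, 0.36], [-1.74, 2.47, 0.36], [-1.61, 2.55, 0.36], [-1.47, 2.64, 0.36], [-1.33, 2.71, 0.36]] [[0.0, 0.0, 0.053], [0.0, 0.0, 0.053], [0.0, 0.0, 0.053], [0.0, 0.0, 0.053], [0.0, 0.0, 0.053]]
[[-1.19, 2.78, 0.36], [-1.04, 2.84, 0.36], [-0.89, 2.89, 0.36], [-0.74, 2.93, 0.36], [-0.58, 2.96, 0.36]] [[0.0, 0.0, 0.053], [0.0, 0.0, 0.053], [0.0, 0.0, 0.053], [0.0, 0.0, 0.053], [0.0, 0.0, 0.053]]
[[-0.43, 2.99, 0.36], [-0.27, 3.01, 0.36], [-0.11, 3.02, 0.36], [0.05, 3.02, 0.36], [0.21, 3.01, 0.36]] [[0.0, 0.0, 0.053], [0.0, 0.0, 0.053], [0.0, 0.0, 0.053], [0.0, 0.0, 0.053], [0.0, 0.0, 0.053]]
[[0.36, 3.0, 0.36], [0.52, 2.98, 0.36], [0.68, 2.94, 0.36], [0.83, 2.9, 0.36], [0.98, 2.86, 0.36]] [[0.0, 0.0, 0.053], [0.0, 0.0, 0.053], [0.0, 0.0, 0.053], [0.0, 0.0, 0.053], [0.0, 0.0, 0.053]]
[[1.13, 2.8, 0.35], [1.28, 2.74, 0.35], [1.42, 2.67, 0.35], [1.56, 2.59, 0.35], [1.69, 2.5, 0.35]] [[0.0, 0.0, 0.053], [0.0, 0.0, 0.053], [0.0, 0.0, 0.053], [0.0, 0.0, 0.053], [0.0, 0.0, 0.053]]
--
[[0.0, -0.0, 1.4], [0.0, -0.0, 1.4], [0.0, -0.0, 1.4], [0.0, -0.0, 1.4], [0.0, -0.0, 1.4]] [[0.0, 0.0, 0.0], [0.0, 0.0, 0.0], [0.0, 0.0, 0.0], [0.0, 0.0, 0.0], [0.0, 0.0, 0.0]]
--
```

Call:
arm_command(claw=[6.5, 6.5, 6.5, 6.5, 6.5], translation=[[-1.87, 2.37, 0.36], [-1.74, 2.47, 0.36], [-1.61, 2.55, 0.36], [-1.47, 2.64, 0.36], [-1.33, 2.71, 0.36]], rotation=[[0, 0, 0.053], [0, 0, 0.053], [0, 0, 0.053], [0, 0, 0.053], [0, 0, 0.053]], newtons=30)

```text
clock: 0.52
position: [0.2242, 0.3861, 0.2208]
tcp_rot: [180.0, 0.0, 60.0]
wrist_force: [0.1, -0.0, -0.7]
finger_gap: 0.0647
```

Call:
arm_command(claw=[6.5, 6.5, 6.5, 6.5, 6.5], translation=[[-1.19, 2.78, 0.36], [-1.04, 2.84, 0.36], [-0.89, 2.89, 0.36], [-0.74, 2.93, 0.36], [-0.58, 2.96, 0.36]], rotation=[[0, 0, 0.053], [0, 0, 0.053], [0, 0, 0.053], [0, 0, 0.053], [0, 0, 0.053]])

```text
clock: 0.93
position: [0.3151, 0.2653, 0.203]
tcp_rot: [180.0, 0.0, 44.8]
wrist_force: [1.0, 1.1, -0.3]
finger_gap: 0.0648
```

Call:
arm_command(claw=[6.5, 6.5, 6.5, 6.5, 6.5], translation=[[-0.43, 2.99, 0.36], [-0.27, 3.01, 0.36], [-0.11, 3.02, 0.36], [0.05, 3.02, 0.36], [0.21, 3.01, 0.36]], rotation=[[0, 0, 0.053], [0, 0, 0.053], [0, 0, 0.053], [0, 0, 0.053], [0, 0, 0.053]])

```text
clock: 1.35
position: [0.4057, 0.1443, 0.185]
tcp_rot: [-180.0, 0.0, 29.6]
wrist_force: [-0.7, 0.2, -0.1]
finger_gap: 0.0651
```

Call:
arm_command(claw=[6.5, 6.5, 6.5, 6.5, 6.5], translation=[[0.36, 3.0, 0.36], [0.52, 2.98, 0.36], [0.68, 2.94, 0.36], [0.83, 2.9, 0.36], [0.98, 2.86, 0.36]], rotation=[[0, 0, 0.053], [0, 0, 0.053], [0, 0, 0.053], [0, 0, 0.053], [0, 0, 0.053]])

```text
clock: 1.77
position: [0.4958, 0.0231, 0.1669]
tcp_rot: [-180.0, 0.0, 14.4]
wrist_force: [0.1, 0.8, 0.3]
finger_gap: 0.0648
```

Call:
arm_command(claw=[6.5, 6.5, 6.5, 6.5, 6.5], translation=[[1.13, 2.8, 0.35], [1.28, 2.74, 0.35], [1.42, 2.67, 0.35], [1.56, 2.59, 0.35], [1.69, 2.5, 0.35]], rotation=[[0, 0, 0.053], [0, 0, 0.053], [0, 0, 0.053], [0, 0, 0.053], [0, 0, 0.053]])

```text
clock: 2.18
position: [0.5858, -0.0981, 0.1492]
tcp_rot: [-180.0, 0.0, -0.7]
wrist_force: [1.1, 0.7, 0.2]
finger_gap: 0.0649
```

Call:
arm_command(claw=[6.5, 6.5, 6.5], translation=[[0, 0, 0], [0, 0, 0], [0, 0, 0]], rotation=[[0, 0, 0], [0, 0, 0], [0, 0, 0]])

```text
clock: 2.43
position: [0.5847, -0.0966, 0.1493]
tcp_rot: [-180.0, 0.1, -0.6]
wrist_force: [-0.1, 0.2, 0.1]
finger_gap: 0.0649
```

```bash
python3 plan.py 0.588,-0.095,0.075,0,4 0.588,-0.095,0.026,0,4
```

```text
t 2.4333 pos [ 0.5847 -0.0966  0.1493] rot [-1.7998e+02  9.0000e-02 -5.6000e-01] gap 0.06488897740221926 F [-0.1  0.2  0.1] j [-9.4 22.7 -1.1 66.4  0.  81.2]
[[0.08, -0.04, 1.86], [0.08, -0.04, 1.86], [0.08, -0.04, 1.86], [0.08, -0.04, 1.86]] [[-0.0, 0.0, -0.002], [-0.0, 0.0, -0.002], [-0.0, 0.0, -0.002], [-0.0, 0.0, -0.002]]
--
[[0.0, -0.0, 1.23], [0.0, -0.0, 1.23], [0.0, -0.0, 1.23], [0.0, -0.0, 1.23]] [[0.0, 0.0, 0.0], [0.0, 0.0, 0.0], [0.0, 0.0, 0.0], [0.0, 0.0, 0.0]]
--
```

Call:
arm_command(claw=[6.5, 6.5, 6.5, 6.5, 6.5], translation=[[0.08, -0.04, 1.86], [0.08, -0.04, 1.86], [0.08, -0.04, 1.86], [0.08, -0.04, 1.86], [0, 0, 0]], rotation=[[0, 0, -0.002], [0, 0, -0.002], [0, 0, -0.002], [0, 0, -0.002], [0, 0, 0]])

```text
clock: 2.85
position: [0.586, -0.0936, 0.0725]
tcp_rot: [-179.9, 0.3, 0.0]
wrist_force: [-0.1, 0.0, -0.1]
finger_gap: 0.065
```

```bash
python3 plan.py 0.588,-0.095,0.026,0,4
python3 - <<'E'
from h import *
s=snap('side','side1'); t=snap('top','top1')
a=cv2.resize(t['color'][110:230,250:390],(420,360)); b=cv2.resize(s['color'][150:270,270:410],(420,360))
cv2.imwrite('pics/crop2.png',cv2.resize(np.hstack([a,b]),(798,342))[...,::-1])
E
```

```text
t 2.85 pos [ 0.586  -0.0936  0.0725] rot [-179.95    0.29    0.  ] gap 0.06501194708535252 F [-0.1  0.  -0.1] j [-9.1 26.1 -7.5 56.6  0.  80.9]
[[0.06, 0.04, 1.16], [0.06, 0.04, 1.16], [0.05, 0.04, 1.16], [0.05, 0.04, 1.16]] [[-0.0, 0.001, 0.0], [-0.0, 0.001, 0.0], [-0.0, 0.001, 0.0], [-0.0, 0.001, 0.0]]
--
```

View pics/crop2.png

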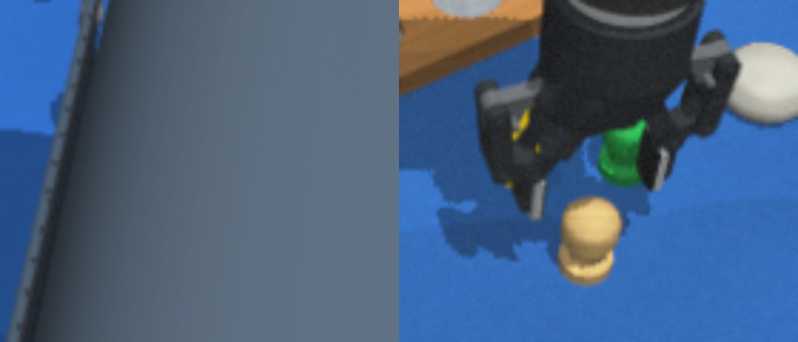

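Side crop: the open fingertips at (535,215) and (655,185) straddle the pale knob at (590,220), with clearance to the green one behind. Going down.

Call:
arm_command(claw=[6.5, 6.5, 6.5, 6.5, 6.5], translation=[[0.06, 0.04, 1.16], [0.06, 0.04, 1.16], [0.05, 0.04, 1.16], [0.05, 0.04, 1.16], [0, 0, 0]], rotation=[[0, 0.001, 0], [0, 0.001, 0], [0, 0.001, 0], [0, 0.001, 0], [0, 0, 0]])

```text
clock: 3.37
position: [0.5903, -0.0964, 0.0288]
tcp_rot: [-180.0, -0.2, -0.1]
wrist_force: [-0.0, 0.7, 0.9]
finger_gap: 0.0651
```

Call:
arm_command(claw=[5, 4.2, 3.4, 3, 3], translation=[[0, 0, 0], [0, 0, 0], [0, 0, 0], [0, 0, 0], [0, 0, 0]], rotation=[[0, 0, 0], [0, 0, 0], [0, 0, 0], [0, 0, 0], [0, 0, 0]], newtons=30)

```text
clock: 3.78
position: [0.5916, -0.0968, 0.0307]
tcp_rot: [180.0, -0.4, -0.1]
wrist_force: [-1.0, 0.8, 5.9]
finger_gap: 0.0348
```

Call:
arm_command(claw=[3, 3, 3, 3], translation=[[0, 0, 0], [0, 0, 0], [0, 0, 0], [0, 0, 0]], rotation=[[0, 0, 0], [0, 0, 0], [0, 0, 0], [0, 0, 0]])

```text
clock: 4.12
position: [0.5916, -0.0968, 0.0307]
tcp_rot: [180.0, -0.4, -0.1]
wrist_force: [-0.8, 0.9, 6.0]
finger_gap: 0.0347
```

```bash
python3 plan.py
python3 - <<'E'
from h import *
s=snap('side','side2')
cv2.imwrite('pics/crop3.png',cv2.resize(s['color'][150:270,270:410],(700,600))[...,::-1])
E
```

```text
t 4.1167 pos [ 0.5916 -0.0968  0.0307] rot [ 1.7998e+02 -3.6000e-01 -1.0000e-01] gap 0.034686683613553364 F [-0.8  0.9  6. ] j [ -9.3  28.5 -10.5  50.7   0.   80.8]
```

View pics/crop3.png

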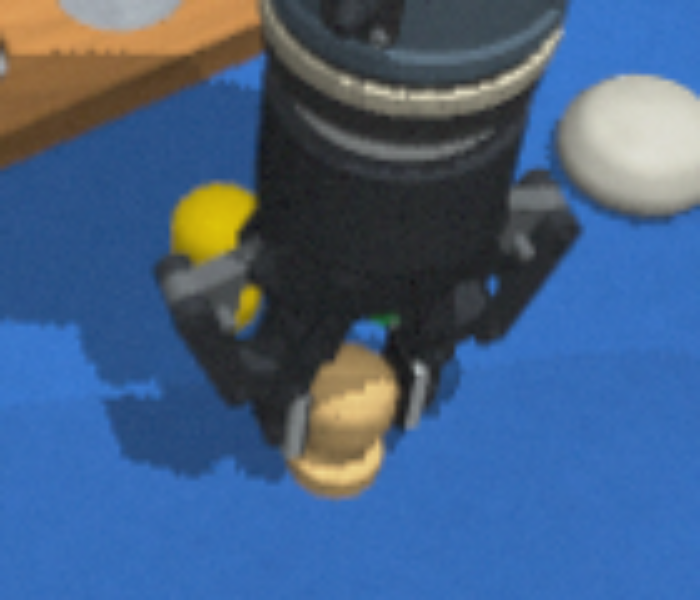

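Gripped, with the pads on the head and a gap of 34.7 mm. Lifting gently to check the hold.

Call:
arm_command(claw=[3, 3, 3, 3, 3], translation=[[0, 0, -0.7], [0, 0, -1.3], [0, 0, -2], [0, 0, -2.5], [0, 0, -2.5]], rotation=[[0, 0, 0], [0, 0, 0], [0, 0, 0], [0, 0, 0], [0, 0, 0]])

```text
clock: 4.58
position: [0.5902, -0.0967, 0.1208]
tcp_rot: [180.0, -0.2, -0.1]
wrist_force: [0.9, 0.3, -1.5]
finger_gap: 0.0346
```

Call:
arm_command(claw=[3, 3], translation=[[0, 0, 0], [0, 0, 0]], rotation=[[0, 0, 0], [0, 0, 0]])

```text
clock: 4.75
position: [0.5916, -0.097, 0.1214]
tcp_rot: [180.0, -0.5, -0.1]
wrist_force: [-0.1, 0.2, -0.9]
finger_gap: 0.0348
```

```bash
python3 plan.py 0.582,0.141,0.12,-31,10
python3 - <<'E'
from h import *
s=snap('side','side3')
cv2.imwrite('pics/crop4.png',cv2.resize(s['color'][110:260,270:430],(640,600))[...,::-1])
E
```

```text
t 4.75 pos [ 0.5916 -0.097   0.1214] rot [ 1.7996e+02 -4.6000e-01 -1.2000e-01] gap 0.03477572962102111 F [-0.1  0.2 -0.9] j [-9.3 24.  -3.3 62.3  0.  80.8]
[[-0.1, -2.38, 0.01], [-0.23, -2.37, 0.01], [-0.36, -2.35, 0.01], [-0.48, -2.33, 0.01], [-0.61, -2.3, 0.01]] [[-0.0, -0.001, 0.054], [-0.0, -0.001, 0.054], [-0.0, -0.001, 0.054], [-0.0, -0.001, 0.054], [-0.0, -0.001, 0.054]]
[[-0.73, -2.27, 0.01], [-0.85, -2.22, 0.01], [-0.97, -2.17, 0.01], [-1.09, -2.12, 0.01], [-1.2, -2.06, 0.01]] [[-0.0, -0.001, 0.054], [-0.0, -0.001, 0.054], [-0.0, -0.001, 0.054], [-0.0, -0.001, 0.054], [-0.0, -0.001, 0.054]]
--
```

View pics/crop4.png

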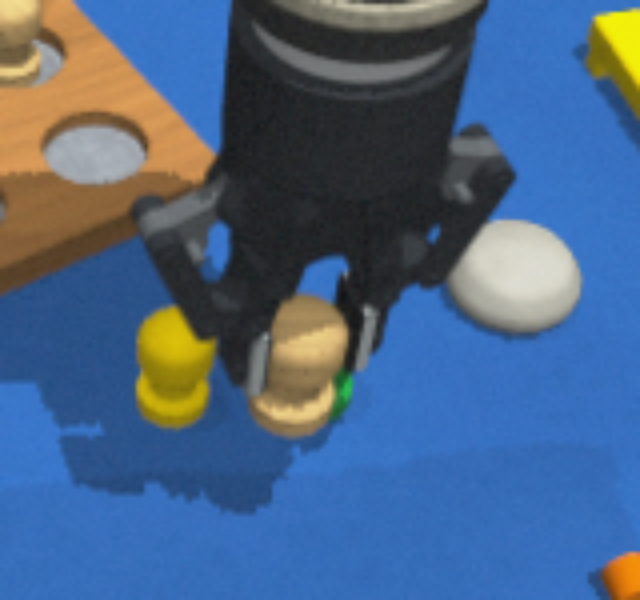

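The knob at (300,365) is held upright and clear of the shelf. Moving it over the far well.

Call:
arm_command(claw=[3, 3, 3, 3, 3], translation=[[-0.1, -2.38, 0], [-0.23, -2.37, 0], [-0.36, -2.35, 0], [-0.48, -2.33, 0], [-0.61, -2.3, 0]], rotation=[[0, -0.001, 0.054], [0, -0.001, 0.054], [0, -0.001, 0.054], [0, -0.001, 0.054], [0, -0.001, 0.054]])

```text
clock: 5.22
position: [0.5846, 0.0231, 0.1179]
tcp_rot: [180.0, 0.2, -15.8]
wrist_force: [-0.0, 0.1, 0.1]
finger_gap: 0.0347
```

Call:
arm_command(claw=[3, 3, 3, 3, 3], translation=[[-0.73, -2.27, 0], [-0.85, -2.22, 0], [-0.97, -2.17, 0], [-1.09, -2.12, 0], [-1.2, -2.06, 0]], rotation=[[0, -0.001, 0.054], [0, -0.001, 0.054], [0, -0.001, 0.054], [0, -0.001, 0.054], [0, -0.001, 0.054]])

```text
clock: 5.63
position: [0.5799, 0.142, 0.118]
tcp_rot: [179.9, 0.4, -31.2]
wrist_force: [-0.1, 0.2, -0.7]
finger_gap: 0.0346
```

Call:
arm_command(claw=[3, 3, 3], translation=[[0, 0, 0], [0, 0, 0], [0, 0, 0]], rotation=[[0, 0, 0], [0, 0, 0], [0, 0, 0]])

```text
clock: 5.88
position: [0.5803, 0.1407, 0.1183]
tcp_rot: [179.9, 0.4, -31.0]
wrist_force: [-0.3, 0.5, 0.0]
finger_gap: 0.0345
```

```bash
python3 plan.py 0.582,0.141,0.06,-31,5 0.582,0.141,0.041,-31,4
```

```text
t 5.8833 pos [0.5803 0.1407 0.1183] rot [179.88   0.41 -30.99] gap 0.03451303252908222 F [-0.3  0.5  0. ] j [ 13.5  24.4  -3.   62.9   0.2 134.5]
[[0.03, -0.02, 1.17], [0.03, -0.02, 1.17], [0.03, -0.02, 1.17], [0.03, -0.02, 1.17], [0.03, -0.02, 1.17]] [[0.0, 0.001, 0.0], [0.0, 0.001, 0.0], [0.0, 0.001, 0.0], [0.0, 0.001, 0.0], [0.0, 0.001, 0.0]]
--
[[0.0, -0.0, 0.47], [-0.0, -0.0, 0.48], [-0.0, -0.0, 0.48], [-0.0, -0.0, 0.48]] [[0.0, 0.0, 0.0], [0.0, 0.0, 0.0], [0.0, 0.0, 0.0], [0.0, 0.0, 0.0]]
--
```

Call:
arm_command(claw=[3, 3, 3, 3, 3], translation=[[0.03, -0.02, 1.17], [0.03, -0.02, 1.17], [0.03, -0.02, 1.17], [0.03, -0.02, 1.17], [0.03, -0.02, 1.17]], rotation=[[0, 0.001, 0], [0, 0.001, 0], [0, 0.001, 0], [0, 0.001, 0], [0, 0.001, 0]])

```text
clock: 6.3
position: [0.5823, 0.1398, 0.0598]
tcp_rot: [179.9, 0.1, -31.1]
wrist_force: [0.4, -0.1, -0.7]
finger_gap: 0.0346
```

Call:
arm_command(claw=[3, 3, 3, 3, 3], translation=[[0, 0, 0.5], [0, 0, 0.5], [0, 0, 0.4], [0, 0, 0.3], [0, 0, 0]], rotation=[[0, 0, 0], [0, 0, 0], [0, 0, 0], [0, 0, 0], [0, 0, 0]])

```text
clock: 6.72
position: [0.5823, 0.141, 0.0434]
tcp_rot: [179.9, 0.1, -31.1]
wrist_force: [-0.2, 0.8, 0.2]
finger_gap: 0.0349
```

```bash
python3 plan.py 0.582,0.141,0.039,-31,2;python3 - <<'E'
from h import *
s=snap('side','side4')
cv2.imwrite('pics/crop5.png',cv2.resize(s['color'][70:220,190:350],(640,600))[...,::-1])
E
```

```text
t 6.7167 pos [0.5823 0.141  0.0434] rot [ 1.7995e+02  8.0000e-02 -3.1060e+01] gap 0.03486297927327791 F [-0.2  0.8  0.2] j [ 13.6  28.   -9.1  52.9   0.  134.7]
[[-0.01, 0.01, 0.22], [-0.01, 0.01, 0.22]] [[0.0, 0.001, -0.001], [0.0, 0.001, -0.001]]
--
```

View pics/crop5.png

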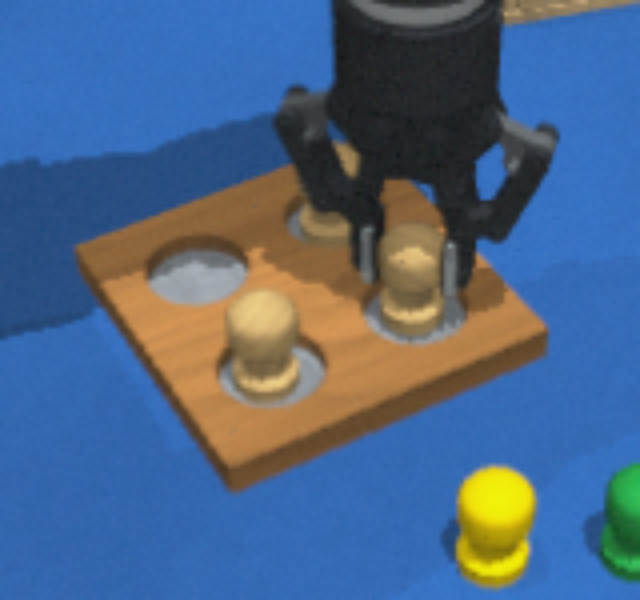

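The knob at (412,290) hangs just above the floor inside the far well, centred. Lowering to contact.

Call:
arm_command(claw=[3, 3, 3], translation=[[0, 0, 0.2], [0, 0, 0.15], [0, 0, 0]], rotation=[[0, 0, 0], [0, 0, 0], [0, 0, 0]])

```text
clock: 7.02
position: [0.5824, 0.1413, 0.0401]
tcp_rot: [180.0, 0.1, -31.0]
wrist_force: [-0.2, 0.6, -1.3]
finger_gap: 0.035
```

Call:
arm_command(claw=[3, 3], translation=[[0, 0, 0.1], [0, 0, 0]], rotation=[[0, 0, 0], [0, 0, 0]])

```text
clock: 7.18
position: [0.5824, 0.1413, 0.0391]
tcp_rot: [180.0, 0.1, -31.0]
wrist_force: [-0.7, 0.0, -0.6]
finger_gap: 0.0347
```

Call:
arm_command(claw=[3, 3], translation=[[0, 0, 0.1], [0, 0, 0]], rotation=[[0, 0, 0], [0, 0, 0]])

```text
clock: 7.35
position: [0.5825, 0.1414, 0.0388]
tcp_rot: [180.0, 0.0, -31.0]
wrist_force: [-1.0, -0.5, 4.1]
finger_gap: 0.0346
```

Call:
arm_command(claw=[3, 3], translation=[[0, 0, 0.05], [0, 0, 0]], rotation=[[0, 0, 0], [0, 0, 0]])

```text
clock: 7.52
position: [0.5826, 0.1414, 0.0387]
tcp_rot: [-180.0, 0.0, -31.0]
wrist_force: [-3.7, 0.5, 9.1]
finger_gap: 0.0351
```

Contact at 9 N. Releasing, then rising.

Call:
arm_command(claw=[3.8, 4.4, 5, 5.6, 6], translation=[[0, 0, 0], [0, 0, 0], [0, 0, 0], [0, 0, 0], [0, 0, 0]], rotation=[[0, 0, 0], [0, 0, 0], [0, 0, 0], [0, 0, 0], [0, 0, 0]])

```text
clock: 7.93
position: [0.5824, 0.1412, 0.0375]
tcp_rot: [180.0, 0.1, -31.1]
wrist_force: [-0.5, -0.7, 0.1]
finger_gap: 0.0599
```

Call:
arm_command(claw=[6, 6, 6, 6, 6], translation=[[0, 0, -0.6], [0, 0, -1.4], [0, 0, -2.3], [0, 0, -3], [0, 0, -3]], rotation=[[0, 0, 0], [0, 0, 0], [0, 0, 0], [0, 0, 0], [0, 0, 0]])

```text
clock: 8.35
position: [0.582, 0.1411, 0.1417]
tcp_rot: [179.9, 0.1, -31.1]
wrist_force: [0.9, -0.5, 0.7]
finger_gap: 0.0597
```

```bash
python3 plan.py 0.447,-0.274,0.13,-90,20
```

```text
t 8.35 pos [0.582  0.1411 0.1417] rot [ 1.7991e+02  1.2000e-01 -3.1060e+01] gap 0.05971044900961754 F [ 0.9 -0.5  0.7] j [ 13.6  23.5  -0.8  65.8   0.  134.7]
[[0.49, 2.13, 0.06], [0.6, 2.1, 0.06], [0.71, 2.06, 0.06], [0.81, 2.03, 0.06], [0.92, 1.98, 0.06]] [[0.0, 0.0, 0.051], [0.0, 0.0, 0.051], [0.0, 0.0, 0.051], [0.0, 0.0, 0.051], [0.0, 0.0, 0.051]]
[[1.02, 1.93, 0.06], [1.12, 1.88, 0.06], [1.21, 1.82, 0.06], [1.3, 1.75, 0.06], [1.39, 1.68, 0.06]] [[0.0, 0.0, 0.051], [0.0, 0.0, 0.051], [0.0, 0.0, 0.051], [0.0, 0.0, 0.051], [0.0, 0.0, 0.051]]
[[1.47, 1.61, 0.06], [1.56, 1.53, 0.06], [1.63, 1.45, 0.06], [1.7, 1.36, 0.06], [1.77, 1.27, 0.06]] [[0.0, 0.0, 0.051], [0.0, 0.0, 0.051], [0.0, 0.0, 0.051], [0.0, 0.0, 0.051], [0.0, 0.0, 0.051]]
[[1.84, 1.18, 0.06], [1.89, 1.08, 0.06], [1.95, 0.99, 0.06], [2.0, 0.88, 0.06], [2.04, 0.78, 0.06]] [[0.0, 0.0, 0.051], [0.0, 0.0, 0.051], [0.0, 0.0, 0.051], [0.0, 0.0, 0.051], [0.0, 0.0, 0.051]]
--
```

Call:
arm_command(claw=[6.5, 6.5, 6.5, 6.5, 6.5], translation=[[0.49, 2.13, 0.06], [0.6, 2.1, 0.06], [0.71, 2.06, 0.06], [0.81, 2.03, 0.06], [0.92, 1.98, 0.06]], rotation=[[0, 0, 0.051], [0, 0, 0.051], [0, 0, 0.051], [0, 0, 0.051], [0, 0, 0.051]])

```text
clock: 8.77
position: [0.5485, 0.0366, 0.1382]
tcp_rot: [180.0, 0.0, -45.8]
wrist_force: [0.4, -0.1, 1.3]
finger_gap: 0.0652
```

Call:
arm_command(claw=[6.5, 6.5, 6.5, 6.5, 6.5], translation=[[1.02, 1.93, 0.06], [1.12, 1.88, 0.06], [1.21, 1.82, 0.06], [1.3, 1.75, 0.06], [1.39, 1.68, 0.06]], rotation=[[0, 0, 0.051], [0, 0, 0.051], [0, 0, 0.051], [0, 0, 0.051], [0, 0, 0.051]])

```text
clock: 9.18
position: [0.515, -0.0675, 0.1352]
tcp_rot: [180.0, 0.0, -60.4]
wrist_force: [0.4, -0.7, 0.5]
finger_gap: 0.0651
```

Call:
arm_command(claw=[6.5, 6.5, 6.5, 6.5, 6.5], translation=[[1.47, 1.61, 0.06], [1.56, 1.53, 0.06], [1.63, 1.45, 0.06], [1.7, 1.36, 0.06], [1.77, 1.27, 0.06]], rotation=[[0, 0, 0.051], [0, 0, 0.051], [0, 0, 0.051], [0, 0, 0.051], [0, 0, 0.051]])

```text
clock: 9.6
position: [0.4819, -0.1714, 0.1323]
tcp_rot: [180.0, -0.0, -75.0]
wrist_force: [-0.3, 0.1, -0.2]
finger_gap: 0.0649
```

Call:
arm_command(claw=[6.5, 6.5, 6.5, 6.5, 6.5], translation=[[1.84, 1.18, 0.06], [1.89, 1.08, 0.06], [1.95, 0.99, 0.06], [2.0, 0.88, 0.06], [2.04, 0.78, 0.06]], rotation=[[0, 0, 0.051], [0, 0, 0.051], [0, 0, 0.051], [0, 0, 0.051], [0, 0, 0.051]])

```text
clock: 10.02
position: [0.449, -0.2755, 0.1293]
tcp_rot: [179.9, -0.0, -89.6]
wrist_force: [0.6, 0.2, 0.0]
finger_gap: 0.0649
```

Call:
arm_command(claw=[6.5, 6.5, 6.5], translation=[[0, 0, 0], [0, 0, 0], [0, 0, 0]], rotation=[[0, 0, 0], [0, 0, 0], [0, 0, 0]])

```text
clock: 10.27
position: [0.4493, -0.2742, 0.1291]
tcp_rot: [179.9, 0.0, -89.5]
wrist_force: [-0.1, -0.9, -0.0]
finger_gap: 0.0649
```

```bash
python3 plan.py 0.447,-0.274,0.075,-90,4
python3 - <<'E'
from h import *
s=snap('side','side5'); t=snap('top','top5')
P=cloud(t); 
w=P[140:200,165:225].reshape(-1,3); w=w[(w[:,2]>.045)&(w[:,2]<.08)]; print('placed head',np.median(w,0).round(4),w[:,2].max(), cv2.minEnclosingCircle(w[:,:2].astype(np.float32)))
a=cv2.resize(t['color'][120:270,110:260],(400,400)); b=cv2.resize(s['color'][70:220,190:340],(400,400))
cv2.imwrite('pics/crop6.png',np.hstack([a,b])[...,::-1])
E
```

```text
t 10.2667 pos [ 0.4493 -0.2742  0.1291] rot [ 1.7993e+02  1.0000e-02 -8.9470e+01] gap 0.064870070594117 F [-0.1 -0.9 -0. ] j [-31.4  17.3 -12.4  60.3  -0.  148.1]
[[-0.01, 0.06, 1.35], [-0.01, 0.06, 1.35], [-0.01, 0.06, 1.35], [-0.01, 0.06, 1.35]] [[0.0, 0.0, 0.002], [0.0, 0.0, 0.002], [0.0, 0.0, 0.002], [0.0, 0.0, 0.002]]
--
placed head [0.5787 0.1416 0.0593] 0.06607123859505648 ((0.5820463299751282, 0.14371345937252045), 0.018109619617462158)
```

View pics/crop6.png

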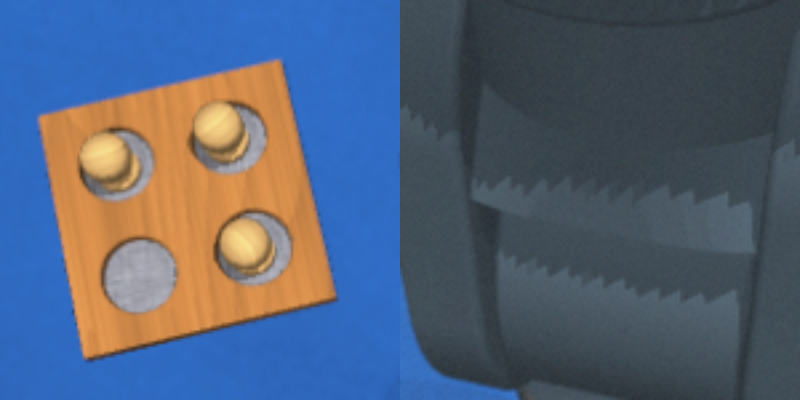

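Knob 1 stands upright in the far well (crop (222,130)), leaning no differently from its neighbours. The near well (140,275) is still empty. Descending on knob 2.

Call:
arm_command(claw=[6.5, 6.5, 6.5, 6.5, 6.5], translation=[[0, 0.06, 1.35], [0, 0.06, 1.35], [0, 0.06, 1.35], [0, 0.06, 1.35], [0, 0, 0]], rotation=[[0, 0, 0.002], [0, 0, 0.002], [0, 0, 0.002], [0, 0, 0.002], [0, 0, 0]])

```text
clock: 10.78
position: [0.4459, -0.2729, 0.0728]
tcp_rot: [179.8, 0.1, -89.9]
wrist_force: [-0.8, 1.1, -0.1]
finger_gap: 0.0651
```

```bash
python3 plan.py 0.447,-0.274,0.028,-90,4
python3 - <<'E'
from h import *
s=snap('side','side6')
cv2.imwrite('pics/crop7.png',cv2.resize(s['color'][220:420,180:400],(660,600))[...,::-1])
E
```

```text
t 10.7833 pos [ 0.4459 -0.2729  0.0728] rot [ 1.7975e+02  1.1000e-01 -8.9860e+01] gap 0.06510950161257976 F [-0.8  1.1 -0.1] j [-31.4  20.  -17.7  52.6  -0.  148.4]
[[0.03, -0.03, 1.12], [0.03, -0.03, 1.12], [0.03, -0.03, 1.12], [0.03, -0.03, 1.12]] [[0.001, 0.0, 0.001], [0.001, 0.0, 0.001], [0.001, 0.0, 0.001], [0.001, 0.0, 0.001]]
--
```

View pics/crop7.png

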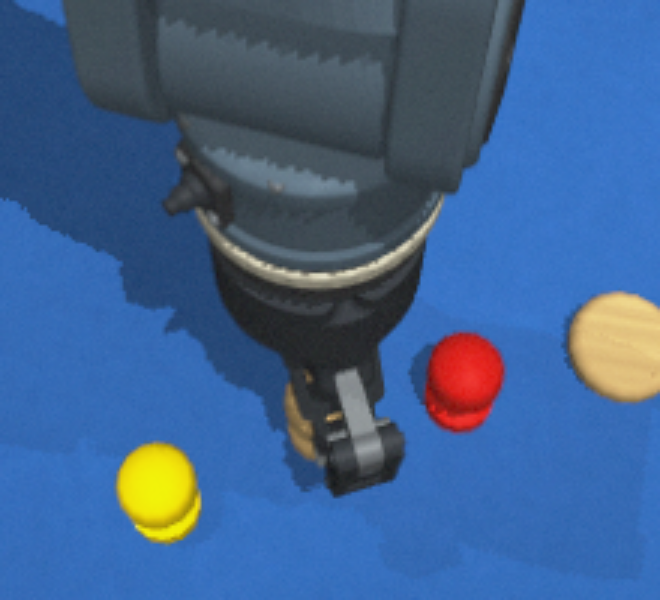

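The near finger (345,440) is in front of knob 2 (300,420), clear of red and yellow. Going down and gripping, with the lift to follow once the gap is checked.

Call:
arm_command(claw=[6.5, 6.5, 6.5, 6.5, 6.5], translation=[[0.03, -0.02, 1.12], [0.03, -0.02, 1.12], [0.03, -0.02, 1.12], [0.03, -0.02, 1.12], [0, 0, 0]], rotation=[[0.001, 0, 0], [0.001, 0, 0], [0.001, 0, 0], [0.001, 0, 0], [0, 0, 0]])

```text
clock: 11.25
position: [0.4475, -0.275, 0.0294]
tcp_rot: [-179.9, 0.0, -89.9]
wrist_force: [-0.8, -0.2, -0.8]
finger_gap: 0.0653
```

Call:
arm_command(claw=[5, 4.2, 3.4, 3, 3], translation=[[0, 0, 0], [0, 0, 0], [0, 0, 0], [0, 0, 0], [0, 0, 0]], rotation=[[0, 0, 0], [0, 0, 0], [0, 0, 0], [0, 0, 0], [0, 0, 0]], newtons=30)

```text
clock: 11.67
position: [0.4484, -0.2759, 0.0313]
tcp_rot: [-179.7, -0.0, -89.9]
wrist_force: [0.3, 1.3, 6.6]
finger_gap: 0.0347
```

Call:
arm_command(claw=[3, 3, 3, 3], translation=[[0, 0, 0], [0, 0, 0], [0, 0, 0], [0, 0, 0]], rotation=[[0, 0, 0], [0, 0, 0], [0, 0, 0], [0, 0, 0]])

```text
clock: 12.0
position: [0.4484, -0.2759, 0.0313]
tcp_rot: [-179.7, -0.0, -89.9]
wrist_force: [-0.6, 1.1, 6.3]
finger_gap: 0.035
```

Same gap and force as the first grasp. Lifting.

Call:
arm_command(claw=[3, 3, 3, 3, 3], translation=[[0, 0, -0.8], [0, 0, -1.8], [0, 0, -3], [0, 0, -3], [0, 0, -3]], rotation=[[0, 0, 0], [0, 0, 0], [0, 0, 0], [0, 0, 0], [0, 0, 0]])

```text
clock: 12.42
position: [0.447, -0.2756, 0.1481]
tcp_rot: [-179.9, -0.0, -90.0]
wrist_force: [1.1, -0.9, -0.5]
finger_gap: 0.0343
```

Call:
arm_command(claw=[3, 3], translation=[[0, 0, 0], [0, 0, 0]], rotation=[[0, 0, 0], [0, 0, 0]])

```text
clock: 12.58
position: [0.4484, -0.2764, 0.1484]
tcp_rot: [-179.6, -0.1, -90.0]
wrist_force: [0.2, 0.2, -0.7]
finger_gap: 0.0345
```

```bash
python3 plan.py 0.479,0.202,0.14,-31,20
```

```text
t 12.5833 pos [ 0.4484 -0.2764  0.1484] rot [-1.7964e+02 -1.3000e-01 -8.9950e+01] gap 0.034535376863290564 F [ 0.2  0.2 -0.7] j [-3.170e+01  1.620e+01 -1.100e+01  6.240e+01  1.000e-01  1.483e+02]
[[-2.39, -0.15, 0.04], [-2.38, -0.28, 0.04], [-2.36, -0.4, 0.04], [-2.34, -0.52, 0.04], [-2.31, -0.64, 0.04]] [[-0.0, -0.0, -0.051], [-0.0, -0.0, -0.051], [-0.0, -0.0, -0.051], [-0.0, -0.0, -0.051], [-0.0, -0.0, -0.051]]
[[-2.27, -0.76, 0.04], [-2.23, -0.87, 0.04], [-2.18, -0.99, 0.04], [-2.13, -1.1, 0.04], [-2.07, -1.21, 0.04]] [[-0.0, -0.0, -0.051], [-0.0, -0.0, -0.051], [-0.0, -0.0, -0.051], [-0.0, -0.0, -0.051], [-0.0, -0.0, -0.051]]
[[-2.01, -1.31, 0.04], [-1.94, -1.41, 0.04], [-1.86, -1.51, 0.04], [-1.78, -1.6, 0.04], [-1.7, -1.69, 0.04]] [[-0.0, -0.0, -0.051], [-0.0, -0.0, -0.051], [-0.0, -0.0, -0.051], [-0.0, -0.0, -0.051], [-0.0, -0.0, -0.051]]
[[-1.61, -1.78, 0.04], [-1.51, -1.86, 0.04], [-1.41, -1.93, 0.04], [-1.31, -2.0, 0.04], [-1.21, -2.07, 0.04]] [[-0.0, -0.0, -0.051], [-0.0, -0.0, -0.051], [-0.0, -0.0, -0.051], [-0.0, -0.0, -0.051], [-0.0, -0.0, -0.051]]
--
```

Call:
arm_command(claw=[3, 3, 3, 3, 3], translation=[[-2.39, -0.15, 0.04], [-2.38, -0.28, 0.04], [-2.36, -0.4, 0.04], [-2.34, -0.52, 0.04], [-2.31, -0.64, 0.04]], rotation=[[0, 0, -0.051], [0, 0, -0.051], [0, 0, -0.051], [0, 0, -0.051], [0, 0, -0.051]])

```text
clock: 13.0
position: [0.4542, -0.1549, 0.1431]
tcp_rot: [-179.9, 0.0, -75.2]
wrist_force: [0.4, 0.7, -0.1]
finger_gap: 0.0345
```

Call:
arm_command(claw=[3, 3, 3, 3, 3], translation=[[-2.27, -0.76, 0.04], [-2.23, -0.87, 0.04], [-2.18, -0.99, 0.04], [-2.13, -1.1, 0.04], [-2.07, -1.21, 0.04]], rotation=[[0, 0, -0.051], [0, 0, -0.051], [0, 0, -0.051], [0, 0, -0.051], [0, 0, -0.051]])

```text
clock: 13.42
position: [0.4623, -0.0355, 0.1412]
tcp_rot: [-180.0, -0.0, -60.6]
wrist_force: [0.2, 0.2, -0.2]
finger_gap: 0.035
```

Call:
arm_command(claw=[3, 3, 3, 3, 3], translation=[[-2.01, -1.31, 0.04], [-1.94, -1.41, 0.04], [-1.86, -1.51, 0.04], [-1.78, -1.6, 0.04], [-1.7, -1.69, 0.04]], rotation=[[0, 0, -0.051], [0, 0, -0.051], [0, 0, -0.051], [0, 0, -0.051], [0, 0, -0.051]])

```text
clock: 13.83
position: [0.4704, 0.0839, 0.1392]
tcp_rot: [-180.0, -0.1, -46.0]
wrist_force: [0.3, -0.6, -0.5]
finger_gap: 0.0346
```

Call:
arm_command(claw=[3, 3, 3, 3, 3], translation=[[-1.61, -1.78, 0.04], [-1.51, -1.86, 0.04], [-1.41, -1.93, 0.04], [-1.31, -2.0, 0.04], [-1.21, -2.07, 0.04]], rotation=[[0, 0, -0.051], [0, 0, -0.051], [0, 0, -0.051], [0, 0, -0.051], [0, 0, -0.051]])

```text
clock: 14.25
position: [0.479, 0.2032, 0.1371]
tcp_rot: [180.0, -0.1, -31.4]
wrist_force: [0.7, 0.2, 0.1]
finger_gap: 0.0347
```

Call:
arm_command(claw=[3, 3, 3], translation=[[0, 0, 0], [0, 0, 0], [0, 0, 0]], rotation=[[0, 0, 0], [0, 0, 0], [0, 0, 0]])

```text
clock: 14.5
position: [0.4791, 0.2017, 0.1373]
tcp_rot: [180.0, -0.1, -31.5]
wrist_force: [0.2, 0.2, 0.2]
finger_gap: 0.0344
```

```bash
python3 plan.py 0.479,0.202,0.06,-31,5
```

```text
t 14.5 pos [0.4791 0.2017 0.1373] rot [ 1.7998e+02 -8.0000e-02 -3.1540e+01] gap 0.03444833165435053 F [0.2 0.2 0.2] j [ 2.290e+01  1.630e+01 -1.260e+01  6.110e+01 -1.000e-01  1.444e+02]
[[-0.01, -0.0, 1.55], [-0.01, -0.0, 1.55], [-0.01, -0.0, 1.55], [-0.01, -0.0, 1.55], [-0.01, -0.0, 1.55]] [[0.0, -0.0, -0.002], [0.0, -0.0, -0.002], [0.0, -0.0, -0.002], [0.0, -0.0, -0.002], [0.0, -0.0, -0.002]]
--
```

Call:
arm_command(claw=[3, 3, 3, 3, 3], translation=[[0, 0, 1.55], [0, 0, 1.55], [0, 0, 1.55], [0, 0, 1.55], [0, 0, 1.55]], rotation=[[0, 0, 0], [0, 0, 0], [0, 0, 0], [0, 0, 0], [0, 0, 0]])

```text
clock: 14.92
position: [0.4798, 0.2009, 0.0599]
tcp_rot: [-180.0, -0.1, -31.6]
wrist_force: [0.5, 0.0, -0.7]
finger_gap: 0.0349
```

Call:
arm_command(claw=[3, 3, 3, 3, 3], translation=[[0, 0, 0.5], [0, 0, 0.5], [0, 0, 0.4], [0, 0, 0.2], [0, 0, 0]], rotation=[[0, 0, 0], [0, 0, 0], [0, 0, 0], [0, 0, 0], [0, 0, 0]])

```text
clock: 15.33
position: [0.4803, 0.2022, 0.0448]
tcp_rot: [-179.9, -0.1, -31.5]
wrist_force: [0.3, 0.8, -0.5]
finger_gap: 0.0346
```

```bash
python3 plan.py 0.479,0.202,0.039,-31,2;python3 - <<'E'
from h import *
s=snap('side','side7')
cv2.imwrite('pics/crop8.png',cv2.resize(s['color'][60:210,180:340],(640,600))[...,::-1])
E
```

```text
t 15.3333 pos [0.4803 0.2022 0.0448] rot [-1.7991e+02 -1.5000e-01 -3.1530e+01] gap 0.03464896687371611 F [ 0.3  0.8 -0.5] j [ 2.290e+01  2.130e+01 -2.050e+01  4.800e+01 -1.000e-01  1.444e+02]
[[-0.05, 0.04, 0.29], [-0.05, 0.04, 0.29]] [[-0.001, -0.001, -0.005], [-0.001, -0.001, -0.005]]
--
```

View pics/crop8.png

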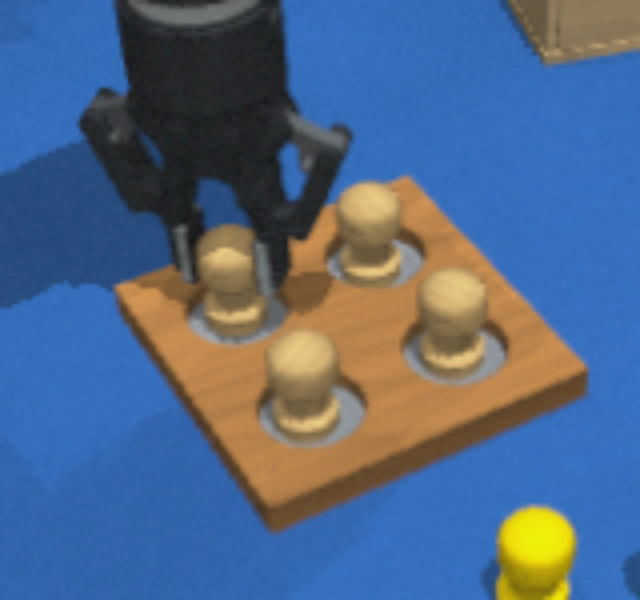

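Knob 1 stands upright at (452,325), and knob 2 hangs centred in the near well at (232,285). Lowering knob 2.

Call:
arm_command(claw=[3, 3, 3, 3], translation=[[0, 0, 0.3], [0, 0, 0.15], [0, 0, 0], [0, 0, 0]], rotation=[[0, 0, 0], [0, 0, 0], [0, 0, 0], [0, 0, 0]])

```text
clock: 15.72
position: [0.4801, 0.2024, 0.0402]
tcp_rot: [-179.9, -0.1, -31.5]
wrist_force: [-0.2, -0.3, -0.0]
finger_gap: 0.0344
```

Call:
arm_command(claw=[3, 3, 3], translation=[[0, 0, 0.1], [0, 0, 0], [0, 0, 0]], rotation=[[0, 0, 0], [0, 0, 0], [0, 0, 0]])

```text
clock: 15.97
position: [0.4803, 0.2024, 0.0393]
tcp_rot: [-179.9, -0.1, -31.5]
wrist_force: [-0.5, 0.6, 1.2]
finger_gap: 0.0346
```

Call:
arm_command(claw=[3, 3, 3], translation=[[0, 0, 0.1], [0, 0, 0], [0, 0, 0]], rotation=[[0, 0, 0], [0, 0, 0], [0, 0, 0]])

```text
clock: 16.22
position: [0.4804, 0.2025, 0.0392]
tcp_rot: [-179.9, -0.2, -31.5]
wrist_force: [-4.2, -0.5, 13.3]
finger_gap: 0.0346
```

Contact at 13 N. Releasing and rising.

Call:
arm_command(claw=[3.8, 4.4, 5, 5.6, 6], translation=[[0, 0, 0], [0, 0, 0], [0, 0, 0], [0, 0, 0], [0, 0, 0]], rotation=[[0, 0, 0], [0, 0, 0], [0, 0, 0], [0, 0, 0], [0, 0, 0]])

```text
clock: 16.63
position: [0.4801, 0.2023, 0.0379]
tcp_rot: [-179.9, -0.1, -31.5]
wrist_force: [0.9, -0.0, 0.6]
finger_gap: 0.0598
```

Call:
arm_command(claw=[6, 6, 6, 6, 6], translation=[[0, 0, -0.6], [0, 0, -1.4], [0, 0, -2.3], [0, 0, -3], [0, 0, -3]], rotation=[[0, 0, 0], [0, 0, 0], [0, 0, 0], [0, 0, 0], [0, 0, 0]])

```text
clock: 17.05
position: [0.4793, 0.2021, 0.1423]
tcp_rot: [-180.0, -0.1, -31.5]
wrist_force: [1.0, -0.6, 0.4]
finger_gap: 0.0602
```

Call:
arm_command(claw=[6, 6, 6, 6, 6], translation=[[0, 0, -2], [0, 0, -2], [0, 0, -1], [0, 0, 0], [0, 0, 0]], rotation=[[0, 0, 0], [0, 0, 0], [0, 0, 0], [0, 0, 0], [0, 0, 0]])

```text
clock: 17.47
position: [0.4798, 0.2023, 0.1909]
tcp_rot: [-179.9, -0.1, -31.5]
wrist_force: [0.5, -0.1, -0.4]
finger_gap: 0.0601
```

```bash
python3 plan.py;python3 - <<'E'
from h import *
s=snap('side','side8'); P=cloud(s)
m=(P[...,2]>.044)&(P[...,2]<.072)&(np.hypot(P[...,0]-.53,P[...,1]-.172)<.1)
n,l,st,ce=cv2.connectedComponentsWithStats(m.astype(np.uint8))
for i in range(1,n):
    if st[i,4]>40: q=P[l==i]; print(ce[i].round(),st[i,4],'top',np.percentile(q[:,2],98).round(4),np.round(cv2.minEnclosingCircle(q[:,:2].astype(np.float32))[0],4))
cv2.imwrite('pics/crop9.png',cv2.resize(s['color'][60:210,180:340],(640,600))[...,::-1])
E
```

```text
t 17.4667 pos [0.4798 0.2023 0.1909] rot [-1.799e+02 -1.500e-01 -3.151e+01] gap 0.060068511614784235 F [ 0.5 -0.1 -0.4] j [ 2.290e+01  1.430e+01 -7.100e+00  6.840e+01 -1.000e-01  1.444e+02]
[271. 112.] 205 top 0.063 [0.5581 0.2205]
[237. 125.] 222 top 0.0628 [0.4787 0.2016]
[293. 135.] 233 top 0.0626 [0.581  0.1414]
[255. 150.] 244 top 0.0626 [0.4964 0.1191]
```

View pics/crop9.png

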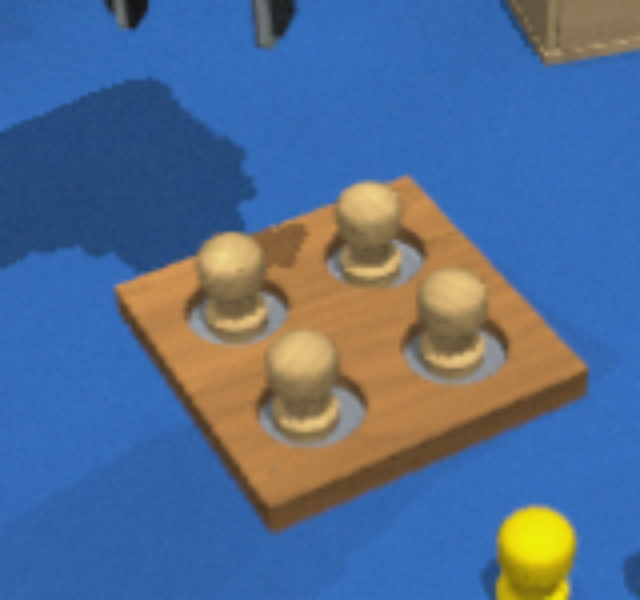

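All four wells hold upright knobs. The two placed ones are at (232,285) and (452,325), with tops at about 63 mm like their neighbours, and the gripper is clear. Handing in.

```bash
python3 -c "
from cell import hand_in; print(hand_in())"
```

```text
the job is handed in; nothing more can be done
None
```

Both pale mushroom knobs now stand upright in the two empty wells, one in each, released, and the job is handed in at about 17.5 s of the 69 s allowed. I placed the first in the far well at about (0.582, 0.141) and the second in the near well at about (0.480, 0.202).

- **Final check:** in the last side picture, all four knob tops in the tray are at 62.6–63.0 mm, against the expected 62 mm. The two I placed are within about 1 mm of my measured well centres, and the gripper was open and well clear.
- **Forces:** the highest wrist reading at the end of any move was about 14 N, when setting the second knob down.
- **Small disagreements:** the fingers read about 34.7 mm on the 36 mm heads. The depth readings also ran 1–3 mm high on most knob tops. Neither affected the result.

I didn't take a full-scene picture at the end, so the untouched look-alikes were not re-checked after the last move.

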